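Hold a label printer's roll guides open for loading

TASK

The label printer on the desk needs a new roll: swing its lid up by the front lip until it stands upright on its own, and let go of it. Then take the pull tab of the spring-loaded left roll guide and pull it outwards until its pointer is at the long mark on the scale, and finish while still holding it there, so that I can drop the roll in; leave the roll, the mug and the stapler where they are.

Things in the scene. Friction and masses are not known exactly. Their poses are not given: they have to be found in the camera images.
- label_printer: white desktop label printer, 150 deep (x), 180 wide (y), 114 mm high, immovable. Origin: middle of its underside, on the desk. +x from its front (label slot; towards the robot) to its back, +y to its left, z up. Under the lid is the open roll bay (x -50 to 34, y -78 to 78 mm, floor 18 mm up, rim 75 mm above the desk) with the two roll guides
- lid (a joint): hood-shaped white lid on a stiff rear hinge along the printer's y, in rad: 0 shut, 1.57 upright, stop at 1.75; the lip swings up and towards +x. Starts shut or slightly ajar, stays at any angle it is left (1 to 2 N at the lip moves it). 180 mm wide, hollow, 38 mm deep; shut, its top is 114 mm above the desk
- lid_hinge (a point): point on the lid's hinge line, at mid width: printer frame (46, 0, 78) mm
- lid_lip (a point): grip point in the pull lip: a flat tongue (28 wide along y, 8 mm thick) at mid width, jutting about 30 mm forwards from the lid's front edge. The point is 11 mm from its tip, 144 mm in front of the hinge line and 6 mm above it with the lid shut (84 mm above the desk). Pinch it across its width from above; it may turn between the pads as the lid swings
- guide (a joint): how far the left (+y) roll guide is drawn out along the printer's +y, in m: 0 closed (its start), 0.020 pointer at the long mark, stop at 0.030. A spring pulls it shut, about 7 N at 0 and 11 N at the mark; it snaps back if let go. The right guide is geared to it and moves the other way
- guide_tab (a point): grip point in the left guide's upright pull tab, a grey block with three dark ribs on its outer face: 22 (x) by 12 (y, the way it is pulled) by 36 mm high, top 106 mm and this point 96 mm above the desk, clear for 25 mm or more on both sides down to 80 mm height. At rest at printer (-14, 21, 96) mm. Reachable only with the lid open
- guide_pointer (a point): tip of the thin pointer finger that the left guide carries over the black ledge at the front of the bay, 77 mm above the desk
- width_mark (a point): the long white mark on the black ledge (17 mm long along x, 2 mm wide; the three other marks are short): printer frame (-56, 50, 76) mm. The pointer is at the mark when both have the same y in the printer's frame
- label_roll: the new roll of blank white labels, 72 mm across, 62 mm high, standing on end beside the printer; origin: middle of its underside; not to be moved
- mug: patterned mug, 89 mm high, on the printer's left; origin under its middle; not to be moved
- stapler: small green desk stapler, 130 mm long, 33 mm high, right of the printer and nearer the robot; origin under its middle; not to be moved

How it is judged:
By the outcome, as a careful person would: the job done as asked, in the order asked, and still so for the second after the job is handed in, while the arm keeps its last pose, push and grip.
It also fails if it takes over 48 s, if anything falls off the work surface, if the arm or the gripper's body presses on something with over 40 N, if the wrist force passes 120 N, or if a joint passes its speed limit or range.

ROBOT

A 7-joint arm with a two-finger parallel gripper is mounted at the origin on the work surface; the furniture and walls round the work are solid. World frame = base frame: x ahead of the robot, y to its left, z up, the work surface at z = 0. Lengths are in m, angles in rad, forces in N, time in s.
With the tool pointing down it reaches from about 0.4 to 0.85 m from the base axis. Payload 10.4 kg.
Tool frame: the origin (TCP) lies on the centre line of the jaws, within the pads' length; the fingertips stand 11 mm ahead of it and the grasp point (between the pads) lies 8 mm behind it (tip_reach is the distance from the TCP to the fingertips, in m); z points along the fingers, y is the line along which they close (so a half turn about z gives the same grasp; the last joint's range is limited). The gripper opens to 85 mm and grips with 20 to 120 N. Pads are 22 mm wide; open, the fingers measure 114 mm over their backs; the gripper's body (76 mm by 85 mm) begins 54 mm behind the grasp point. The pads swing forward as they close: fully open they stand 13 mm farther back than shut.
Start: joints at [1.158, 0.332, -0.065, 1.46, 0.022, 1.35, -0.088], TCP at [0.238, -0.578, 0.242] pointing down, gripper open.
Joint ranges: [-2.6, 2.6], [-0.5, 2.12], [-1.47, 1.34], [0.16, 2.42], [-1.27, 4.41], [0.06, 2.06], [-2.6, 2.6]. Speed limits (rad/s): [2.22, 2.22, 2.79, 2.79, 3.14, 3.14, 3.14].

INTERFACE

Orientations are given as a unit quaternion [x, y, z, w].
In Python, from workcell import get_obs, camera, hand_in, tip_reach gives the robot as it stands. The module is installed in compiled form; this text tells all that it offers.
- The arm moves only by the tool move_arm, never from a script. Its argument "plan" is a list of rows, each an object with "delta_pos": the shift along the tool's x, y, z in shares of 0.8 m (1.0 is 0.8 m), a list of three; "turn": the turn, a rotation vector about the tool's x, y, z in normalised numbers (1 is pi rad), a list of three; "fingers": the closure, from 0 (fully open) to 1 (shut). A call has 1 to 12 rows; each row is the pose to reach, as a shift and turn from the pose commanded when the call began, along the tool's axes at that moment; what a row does not reach only later rows make up. A row lasts 1/8 s, in which the tool goes at most 62.5 mm and 10.7 degrees, less where a joint would pass 70% of its speed; a pose out of reach is approached as far as the arm can. No shift or turn number may pass 1 either way. A call with a gripper value outside its range is refused whole. The fingers move at their own pace and stop on an object; "force" is the grip in N (left out, the last holds). Time passes only in rows, so rows that repeat a pose let the fingers close. It gives the time, the measured TCP pose, the force, the opening and the grip force at its end, in the units of the state.
- get_obs(): the state, without advancing time (a new reading comes with each control period).
- camera(name): name is "scene" or "top" or "wrist"; returns a dict with "color" (420x560x3 uint8, red, green, blue), "range_z" (420x560 float32, m along the optical axis (not along the pixel's ray), 0 where there is no reading), "fx", "fy", "cx", "cy" (pixels), "R" (3x3) and "t" (3): a world point X has camera coordinates R X + t; the wrist camera has in their place "tool_from_camera" (4x4, takes a point from camera to tool coordinates, whose origin is the TCP and whose axes are the flange's). Camera axes: x right, y down, z forward; pixel columns grow to the right and rows downward; lengths in m; the calibration is good to about 2 mm. A picture is of the moment at which its call begins: read the wrist's pose just before it.
- hand_in(): hands the job in; it is judged then, once.
The state is a dict: "clock": time; "joint_pos": joint angles; "joint_velocities": joint speeds; "tau": joint torques, N m; "position": TCP position; "ee_rot": TCP orientation; "ft_force": force on the tool from outside, world axes, zero at the start; "torque": the same for the moment, N m; "grip_width": opening from 0.0 (shut) to 1.0 (fully open); "grasp_force": force on a finger pad.
Only numpy, scipy, OpenCV 4.12 (cv2) and the standard library are available. Lean on these libraries where they do the work, as an engineer would, in place of code of your own. Each camera call takes 0.05 s, during which the arm holds its last target. There are 200 camera calls.

## Working session

There is one attempt and no reset: what is moved stays moved. The work goes in short steps, Python scripts to look and compute and a tool call to move; the robot and the scene stay as the last step left them, time stands still between calls to the robot, and variables do not carry over. Pictures are saved under pics/ and viewed, at most 13 in all, crops included, and the job is handed in when it is done.

Besides the shell and the picture viewer there is one more tool, called after ">>>" as name([rows], argument=value, ...), one row to a line, values as JSON. move_arm: Moves the arm, as the interface text tells. Its arguments: {"type":"object","properties":{"plan":{"type":"array","items":{"type":"object","properties":{"delta_pos":{"type":"array","items":{"type":"number"}},"turn":{"type":"array","items":{"type":"number"}},"fingers":{"type":"number"}}}},"force":{"type":"number"}},"required":["plan"]}

```bash
mkdir -p pics
python3 - <<'E'
from workcell import get_obs,camera,tip_reach
import cv2,numpy as np
print(get_obs(),tip_reach)
ims=[]
for n in("scene","top"):
    c=camera(n); np.savez(n+".npz",**c); print(n,c["fx"],c["cx"],c["cy"],c["R"].round(3).tolist(),c["t"])
    cv2.imwrite(f"pics/{n}0.png",c["color"][:,:,::-1])
E
```

```text
{'clock': 0.0, 'joint_pos': array([ 1.15839684,  0.33291993, -0.06468453,  1.46094351,  0.02162921,
        1.3498877 , -0.08851344]), 'joint_velocities': array([-8.63589021e-04, -1.03057157e-03, -4.27731156e-05,  1.63883432e-05,
       -8.82886790e-04, -1.26909160e-03,  1.10727926e-03]), 'tau': array([-1.66521486e-04, -6.25440288e+01,  4.87859524e-02, -3.91593039e+01,
        1.62003923e-02,  9.97280935e-03, -3.38727216e-05]), 'position': array([ 0.23734485, -0.57779449,  0.24148483]), 'ee_rot': array([ 9.81066888e-01,  1.93667826e-01, -1.90272437e-04, -7.05931741e-04]), 'ft_force': array([ 0.2419184 ,  0.23456114, -0.16755582]), 'torque': array([ 0.00439431, -0.00883138, -0.01100749]), 'grasp_force': 0.0, 'grip_width': 1.0004428689841471} 0.011
scene 474.76337667381614 279.92690297145475 207.88133334697207 [[-0.727, -0.686, -0.017], [-0.52, 0.567, -0.639], [0.448, -0.456, -0.769]] [0.43169669 0.24438022 1.16613826]
top 394.8045991828559 276.93128356723344 199.3300473465091 [[0.027, -1.0, 0.001], [-0.988, -0.027, -0.153], [0.153, 0.003, -0.988]] [0.13093575 0.47637295 1.05396938]
```

View pics/scene0.png

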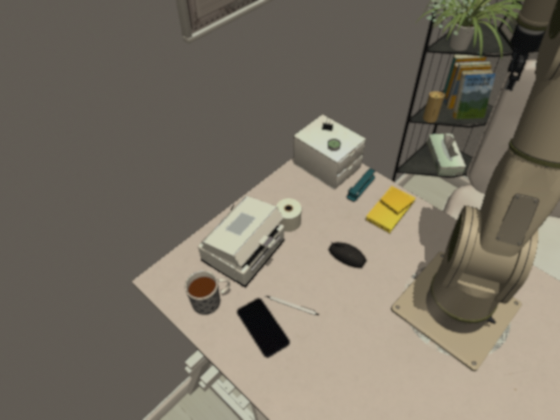

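View pics/top0.png

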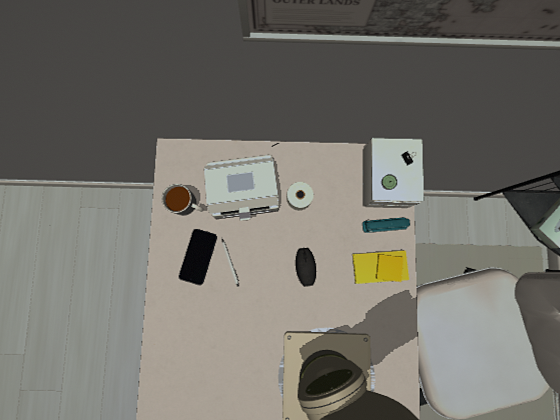

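The top view shows the printer at about (241,186), yawed slightly, its lip at about (245,212), the roll at (300,195), the mug at (180,199) with its handle at (203,207). The scene view shows the lid a little ajar. Next I measure.

```bash
cat > h.py <<'E'
import numpy as np,cv2
def cloud(c):
    h,w=c["range_z"].shape; v,u=np.mgrid[:h,:w]; z=c["range_z"]
    P=np.stack([(u-c["cx"])/c["fx"]*z,(v-c["cy"])/c["fy"]*z,z],-1)
    return (P-c["t"])@c["R"]
E
python3 - <<'E'
import numpy as np,cv2
from h import *
for n,b in(("top",(190,145,100,85)),("scene",(185,185,125,120))):
    c=dict(np.load(n+".npz")); W=cloud(c); x,y,w,h=b
    im=cv2.resize(c["color"][y:y+h,x:x+w,::-1],None,fx=6,fy=6,interpolation=cv2.INTER_CUBIC) if n=="top" else cv2.resize(c["color"][y:y+h,x:x+w,::-1],None,fx=5,fy=5,interpolation=cv2.INTER_CUBIC)
    cv2.imwrite(f"pics/{n}_z.png",im)
    np.save(n+"_W.npy",W)
W=np.load("top_W.npy")
print("desk",np.median(W[240:260,250:290,2]))
for col in (215,230,241,245,249,265): print(col,[tuple((W[r,col]*1000).astype(int)) for r in range(152,222,3)])
m=(W[...,2]>.09)&(W[...,2]<.2); m[:145]=0;m[225:]=0;m[:,:203]=0;m[:,285:]=0
r=cv2.minAreaRect((W[m][:,:2]*1000).astype(np.float32)); print(r)
E
```

```text
desk 0.0012395077626545918
215 [(np.int64(610), np.int64(326), np.int64(5)), (np.int64(603), np.int64(327), np.int64(1)), (np.int64(593), np.int64(326), np.int64(5)), (np.int64(567), np.int64(314), np.int64(70)), (np.int64(558), np.int64(313), np.int64(74)), (np.int64(541), np.int64(306), np.int64(113)), (np.int64(531), np.int64(304), np.int64(122)), (np.int64(523), np.int64(304), np.int64(122)), (np.int64(515), np.int64(304), np.int64(122)), (np.int64(507), np.int64(303), np.int64(122)), (np.int64(499), np.int64(302), np.int64(124)), (np.int64(491), np.int64(302), np.int64(127)), (np.int64(484), np.int64(302), np.int64(123)), (np.int64(475), np.int64(300), np.int64(130)), (np.int64(467), np.int64(300), np.int64(131)), (np.int64(459), np.int64(299), np.int64(133)), (np.int64(451), np.int64(298), np.int64(135)), (np.int64(443), np.int64(298), np.int64(134)), (np.int64(437), np.int64(299), np.int64(128)), (np.int64(431), np.int64(300), np.int64(116)), (np.int64(424), np.int64(301), np.int64(109)), (np.int64(420), np.int64(306), np.int64(75)), (np.int64(417), np.int64(314), np.int64(21)
[... 5068 characters left out ...]
int64(494), np.int64(175), np.int64(128)), (np.int64(486), np.int64(174), np.int64(131)), (np.int64(478), np.int64(174), np.int64(130)), (np.int64(469), np.int64(174), np.int64(135)), (np.int64(462), np.int64(173), np.int64(132)), (np.int64(456), np.int64(173), np.int64(124)), (np.int64(450), np.int64(174), np.int64(114)), (np.int64(443), np.int64(173), np.int64(109)), (np.int64(439), np.int64(174), np.int64(74)), (np.int64(438), np.int64(176), np.int64(18)), (np.int64(431), np.int64(176), np.int64(3)), (np.int64(423), np.int64(176), np.int64(0)), (np.int64(415), np.int64(176), np.int64(2))]
((482.901611328125, 237.14405822753906), (157.17112731933594, 180.13519287109375), 9.260809898376465)
```

View pics/top_z.png

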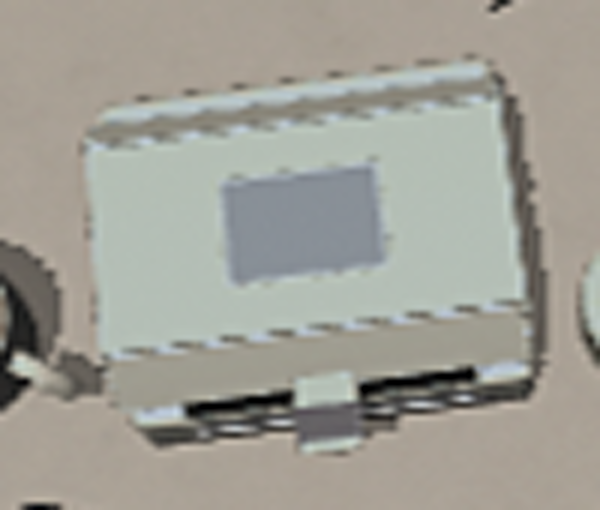

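View pics/scene_z.png

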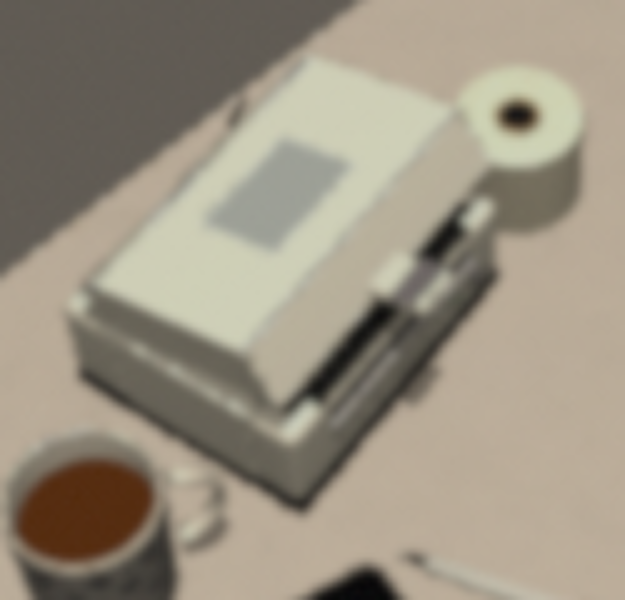

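The top-view zoom shows the lip (white, grey underside band) at crop (328,410), i.e. full-image (245,213). The lid is ajar by about 0.19 rad. My estimates are yaw 9.3°, hinge (0.5545,0.249), lip point (0.416,0.226,0.111) and lid width 180, which matches the text. I'm moving above the lip for a close look.

The manual's scale: shifts go in shares of 0.8 m and turns go in shares of pi rad. Converting my numbers, -0.676 m / 0.8 = -0.845, 0.454 m / 0.8 = 0.5675, 0.227 rad / 3.1416 = 0.0723.

>>> move_arm([
  {"delta_pos": [0.4725, -0.3838, -0.1], "turn": [0, 0, 0], "fingers": 0.4},
  {"delta_pos": [0.4725, -0.3838, -0.1], "turn": [0, 0, 0.0318], "fingers": 0.4},
  {"delta_pos": [0.4725, -0.3838, -0.1], "turn": [0, 0, 0.0723], "fingers": 0.4},
  {"delta_pos": [0.4725, -0.3838, -0.1], "turn": [0, 0, 0.0723], "fingers": 0.4},
  {"delta_pos": [0.4725, -0.3838, -0.1], "turn": [0, 0, 0.0723], "fingers": 0.4},
  {"delta_pos": [0.4725, -0.3838, -0.1], "turn": [0, 0, 0.0723], "fingers": 0.4},
  {"delta_pos": [0.4725, -0.3838, -0.1], "turn": [0, 0, 0.0723], "fingers": 0.4},
  {"delta_pos": [0.4725, -0.3838, -0.1], "turn": [0, 0, 0.0723], "fingers": 0.4},
  {"delta_pos": [0.5675, -0.845, -0.075], "turn": [0, 0, 0.0723], "fingers": 0.4},
  {"delta_pos": [0.5675, -0.845, -0.075], "turn": [0, 0, 0.0723], "fingers": 0.4},
  {"delta_pos": [0.5675, -0.845, -0.075], "turn": [0, 0, 0.0723], "fingers": 0.4},
  {"delta_pos": [0.5675, -0.845, -0.075], "turn": [0, 0, 0.0723], "fingers": 0.4},
])

```text
clock: 1.6
position: [0.4233, 0.0966, 0.3088]
ee_rot: [0.997, 0.081, 0.0, 0.0]
ft_force: [1.6, 1.0, 0.5]
grip_width: 0.602
grasp_force: 0.0
```

Converted, -0.125 m / 0.8 = -0.1563, -0.06 m / 0.8 = -0.075.

>>> move_arm([
  {"delta_pos": [-0.0038, -0.075, 0.0125], "turn": [0, 0, 0], "fingers": 0.4},
  {"delta_pos": [-0.0038, -0.1563, 0.025], "turn": [0, 0, 0], "fingers": 0.4},
  {"delta_pos": [-0.0038, -0.1563, 0.025], "turn": [0, 0, 0], "fingers": 0.4},
  {"delta_pos": [-0.0038, -0.1563, 0.025], "turn": [0, 0, 0], "fingers": 0.4},
])

```text
clock: 2.1
position: [0.4009, 0.2173, 0.2888]
ee_rot: [0.997, 0.082, -0.0, 0.0]
ft_force: [0.4, -1.4, 0.3]
grip_width: 0.6
grasp_force: 0.0
```

```bash
cat >> h.py <<'E'
from scipy.spatial.transform import Rotation as Ro
def wrist(name):
    from workcell import get_obs,camera
    o=get_obs(); c=camera("wrist"); np.savez(name+".npz",q=o["ee_rot"],p=o["position"],**c)
    cv2.imwrite(f"pics/{name}.png",c["color"][:,:,::-1]); return load(name)
def load(name):
    c=dict(np.load(name+".npz")); T=np.eye(4); T[:3,:3]=Ro.from_quat(c["q"]).as_matrix(); T[:3,3]=c["p"]
    M=T@c["tool_from_camera"]; c["R"]=M[:3,:3].T; c["t"]=-c["R"]@M[:3,3]; return c
def ray(c,u,v):
    o=-c["R"].T@c["t"]; return o, c["R"].T@np.array([(u-c["cx"])/c["fx"],(v-c["cy"])/c["fy"],1.])
def onz(c,u,v,z):
    o,d=ray(c,u,v); return o+d*(z-o[2])/d[2]
E
python3 - <<'E'
from h import *
c=wrist("w1"); W=cloud(c); np.save("w1_W.npy",W)
print(c["p"],c["q"],c["tool_from_camera"].round(3).tolist(),c["fx"])
E
```

```text
[0.40089526 0.21734937 0.2887587 ] [ 9.96670094e-01  8.15388792e-02 -3.29664444e-04  1.64994389e-04] [[0.001, -0.966, -0.26, 0.066], [1.0, 0.001, -0.0, -0.001], [0.0, -0.26, 0.966, -0.132], [0.0, 0.0, 0.0, 1.0]] 320.6609333465566
```

View pics/w1.png

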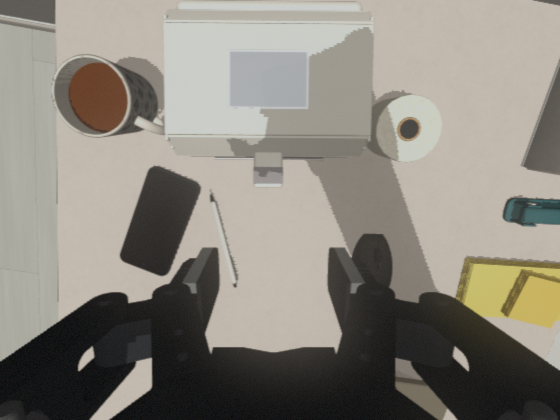

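The wrist view shows the lip at u 253–282, v 153–187, centre (267,170), and the printer edges nearly level in the image, so yaw is good. Next I get its coordinates.

Run:
```python
from h import *
c=load("w1"); W=np.load("w1_W.npy")
z=W[...,2]
m=(z>.09)&(z<.14); 
for v in range(156,192,4):
    us=[u for u in range(235,300) if m[v,u]]
    if us: print(v,us[0],us[-1],(W[v,us[0]]*1000).astype(int),(W[v,us[-1]]*1000).astype(int),(np.median(W[v,us],0)*1000).round(1))
# lid outline (z>.1)
m=((z>.1)&(z<.2)&(W[...,0]>.38)).astype(np.uint8);m[:,:150]=0;m[:,385:]=0
r=cv2.minAreaRect((W[m>0][:,:2]*1000).astype(np.float32));print(r)
g=c["color"];
for v in (172,182,186): print(v,[tuple(int(k) for k in g[v,u]) for u in range(248,288,3)])
# lid top plane: fit
P=W[60:125,180:355].reshape(-1,3);A=np.c_[P[:,:2],np.ones(len(P))];k=np.linalg.lstsq(A,P[:,2],rcond=None)[0];print("plane",k,np.degrees(np.arctan2(-k[1],-k[0])),np.arctan(np.hypot(k[0],k[1])))
```

```text
156 254 299 [431 241 111] [438 198 104] [435.2 221.7 111.6]
160 254 282 [428 241 112] [432 214 111] [430.3 228.1 112.8]
164 254 282 [424 240 113] [428 214 111] [426.6 227.5 113.4]
168 253 282 [420 241 113] [425 213 114] [422.9 227.4 114.3]
172 253 282 [416 240 114] [421 213 116] [419.1 226.3 115.3]
176 253 282 [413 239 114] [417 212 114] [415.4 226.1 115.8]
180 253 282 [409 239 117] [414 211 117] [411.7 225.5 116.8]
184 254 282 [405 237 115] [409 211 114] [408.1 224.5 117.3]
((482.0895080566406, 236.29180908203125), (156.81069946289062, 180.52874755859375), 9.36774730682373)
172 [(194, 185, 175), (192, 184, 174), (156, 151, 149), (151, 146, 144), (115, 109, 108), (113, 109, 107), (114, 110, 108), (143, 138, 135), (149, 143, 141), (148, 143, 141), (120, 115, 113), (118, 112, 110), (192, 183, 173), (192, 184, 174)]
182 [(193, 184, 174), (194, 186, 175), (155, 149, 147), (157, 152, 150), (157, 152, 151), (157, 153, 151), (157, 152, 151), (156, 150, 148), (157, 152, 150), (157, 152, 150), (156, 151, 148), (157, 151, 149), (193, 186, 175), (194, 186, 176)]
186 [(194, 185, 175), (193, 185, 175), (188, 182, 171), (200, 200, 190), (200, 200, 191), (199, 199, 190), (199, 200, 190), (199, 200, 190), (198, 200, 189), (199, 200, 190), (198, 199, 189), (187, 182, 171), (194, 186, 176), (194, 185, 175)]
plane [-0.29020474 -0.04942689  0.28237948] 9.665713144202352 0.28629636804213326
```

The lip point is (0.4175,0.2265,0.1115), lid angle about 0.193, lip width 28 mm — all consistent. Descending and pinching.

Converted, 0.179 m / 0.8 = 0.2238, 0.0174 m / 0.8 = 0.0218.

>>> move_arm([
  {"delta_pos": [0.0218, -0.0081, 0.075], "turn": [0, 0, 0], "fingers": 0.4},
  {"delta_pos": [0.0218, -0.0081, 0.15], "turn": [0, 0, 0], "fingers": 0.4},
  {"delta_pos": [0.0218, -0.0081, 0.1938], "turn": [0, 0, 0], "fingers": 0.4},
  {"delta_pos": [0.0218, -0.0081, 0.2238], "turn": [0, 0, 0], "fingers": 0.4},
  {"delta_pos": [0.0218, -0.0081, 0.2238], "turn": [0, 0, 0], "fingers": 0.6},
  {"delta_pos": [0.0218, -0.0081, 0.2238], "turn": [0, 0, 0], "fingers": 0.8},
  {"delta_pos": [0.0218, -0.0081, 0.2238], "turn": [0, 0, 0], "fingers": 1.0},
  {"delta_pos": [0.0218, -0.0081, 0.2238], "turn": [0, 0, 0], "fingers": 1.0},
], force=25)

```text
clock: 3.15
position: [0.4175, 0.2257, 0.1107]
ee_rot: [0.997, 0.081, 0.0, 0.001]
ft_force: [-2.4, -5.2, 0.4]
grip_width: 0.317
grasp_force: 28.0
```

Run:
```python
import numpy as np
# arc deltas from theta0 (tool x fwd, z down)
t0=.193
f=lambda t:(-144*np.cos(t)+6*np.sin(t),144*np.sin(t)+6*np.cos(t))
a=f(t0)
for t in np.arange(t0,1.66,.1): b=f(t);print(round(t,3),round(b[0]-a[0],1),round(-(b[1]-a[1]),1))
for t in (1.57,1.6):b=f(t);print(t,round(b[0]-a[0],1),round(-(b[1]-a[1]),1))
```

```text
0.193 0.0 -0.0
0.293 4.0 -13.8
0.393 9.5 -27.2
0.493 16.2 -39.9
0.593 24.1 -51.9
0.693 33.2 -63.1
0.793 43.4 -73.3
0.893 54.6 -82.4
0.993 66.6 -90.4
1.093 79.3 -97.1
1.193 92.6 -102.5
1.293 106.5 -106.6
1.393 120.6 -109.3
1.493 135.0 -110.5
1.593 149.4 -110.3
1.57 146.1 -110.5
1.6 150.4 -110.3
```

Converted, -0.0733 m / 0.8 = -0.0916, -0.0631 m / 0.8 = -0.0789.

>>> move_arm([
  {"delta_pos": [0.0019, 0, -0.0075], "turn": [0, 0, 0], "fingers": 1},
  {"delta_pos": [0.005, 0, -0.0173], "turn": [0, 0, 0], "fingers": 1},
  {"delta_pos": [0.0119, 0, -0.034], "turn": [0, 0, 0], "fingers": 1},
  {"delta_pos": [0.0203, 0, -0.0499], "turn": [0, 0, 0], "fingers": 1},
  {"delta_pos": [0.0301, 0, -0.0649], "turn": [0, 0, 0], "fingers": 1},
  {"delta_pos": [0.0415, 0, -0.0789], "turn": [0, 0, 0], "fingers": 1},
  {"delta_pos": [0.0543, 0, -0.0916], "turn": [0, 0, 0], "fingers": 1},
  {"delta_pos": [0.0543, 0, -0.0916], "turn": [0, 0, 0], "fingers": 1},
])

```text
clock: 4.15
position: [0.4616, 0.2327, 0.1847]
ee_rot: [0.997, 0.08, 0.001, 0.001]
ft_force: [2.5, -6.4, -2.3]
grip_width: 0.322
grasp_force: 27.4
```

Following the arc, with forces low. Continuing to about 1.58 rad.

Converted, 0.104 m / 0.8 = 0.13, 0.0916 m / 0.8 = 0.1145.

>>> move_arm([
  {"delta_pos": [0.014, 0, -0.0114], "turn": [0, 0, 0], "fingers": 1},
  {"delta_pos": [0.029, 0, -0.0214], "turn": [0, 0, 0], "fingers": 1},
  {"delta_pos": [0.0449, 0, -0.0298], "turn": [0, 0, 0], "fingers": 1},
  {"delta_pos": [0.0615, 0, -0.0365], "turn": [0, 0, 0], "fingers": 1},
  {"delta_pos": [0.0789, 0, -0.0416], "turn": [0, 0, 0], "fingers": 1},
  {"delta_pos": [0.0965, 0, -0.045], "turn": [0, 0, 0], "fingers": 1},
  {"delta_pos": [0.1145, 0, -0.0465], "turn": [0, 0, 0], "fingers": 1},
  {"delta_pos": [0.13, 0, -0.0465], "turn": [0, 0, 0], "fingers": 1},
  {"delta_pos": [0.13, 0, -0.0465], "turn": [0, 0, 0], "fingers": 1},
])

```text
clock: 5.28
position: [0.5642, 0.2489, 0.2212]
ee_rot: [0.997, 0.08, 0.001, 0.001]
ft_force: [1.4, -7.5, -1.7]
grip_width: 0.32
grasp_force: 25.2
```

Converted, -0.13 m / 0.8 = -0.1625, -0.1 m / 0.8 = -0.125.

>>> move_arm([
  {"delta_pos": [0, 0, 0], "turn": [0, 0, 0], "fingers": 0.8},
  {"delta_pos": [0, 0, 0], "turn": [0, 0, 0], "fingers": 0.5},
  {"delta_pos": [0, 0, 0], "turn": [0, 0, 0], "fingers": 0.4},
  {"delta_pos": [0, 0, 0], "turn": [0, 0, 0], "fingers": 0.4},
  {"delta_pos": [0, 0, -0.05], "turn": [0, 0, 0], "fingers": 0.4},
  {"delta_pos": [0, 0, -0.1125], "turn": [0, 0, 0], "fingers": 0.4},
  {"delta_pos": [-0.0625, 0, -0.125], "turn": [0, 0, 0], "fingers": 0.4},
  {"delta_pos": [-0.125, 0, -0.125], "turn": [0, 0, 0], "fingers": 0.4},
  {"delta_pos": [-0.1625, 0, -0.1], "turn": [0, 0, 0], "fingers": 0.4},
  {"delta_pos": [-0.1625, 0, -0.1], "turn": [0, 0, 0], "fingers": 0.4},
  {"delta_pos": [-0.1625, 0, -0.1], "turn": [0, 0, 0], "fingers": 0.4},
])

```text
clock: 6.65
position: [0.435, 0.2297, 0.3012]
ee_rot: [0.997, 0.081, 0.001, -0.0]
ft_force: [-0.2, -0.8, -0.0]
grip_width: 0.6
grasp_force: 0.0
```

Run:
```python
from h import *
c=wrist("w2"); W=cloud(c); np.save("w2_W.npy",W); print(c["p"])
for n,p in dict(tab=(.4933,.2602,.106),mark=(.4471,.2820,.076)).items():
    q=c["R"]@np.array(p)+c["t"]; print(n,q[:2]/q[2]*c["fx"]+[c["cx"],c["cy"]])
```

```text
[0.43499637 0.22974716 0.30122129]
tab [253.26603539 125.87898952]
mark [229.39190416 164.67234801]
```

View pics/w2.png

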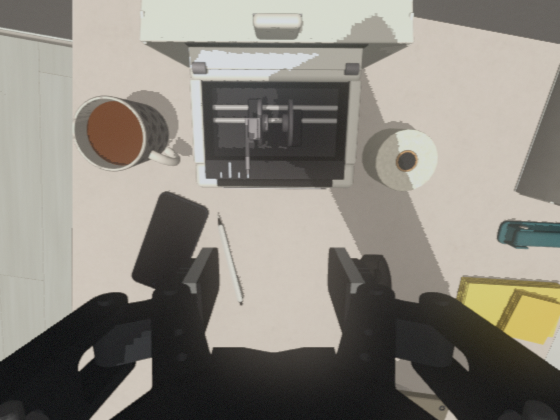

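The lid stands upright, seen edge-on at v 0–45. The tab shows at about (254,123), the pointer finger at (248,165) and the long mark at (230,170), all at predicted pixels. Next I refine the tab and the mark.

Run:
```python
from h import *
c=load("w2"); W=np.load("w2_W.npy")
g=c["color"]
cv2.imwrite("pics/w2c.png",cv2.resize(g[90:190,195:325,::-1],None,fx=6,fy=6,interpolation=cv2.INTER_CUBIC))
print("tab px z>.098")
H=np.array([.5559,.2492]);a=np.radians(9.4);R=np.array([[np.cos(a),np.sin(a)],[-np.sin(a),np.cos(a)]])
O=H-46e-3*R[0]
L=np.dstack([(W[...,:2]-O)@R.T,W[...,2]])*1000
for v in range(100,180,4):
    print(v,[(u,)+tuple(L[v,u].astype(int)) for u in range(240,272,3) if 84<L[v,u,2]<120])
print("rim", [tuple(L[150,u].astype(int)) for u in (193,195,198,201,203,348,351,354,357,359)], [tuple(L[v,280].astype(int)) for v in range(176,192,2)])
```

```text
tab px z>.098
100 []
104 []
108 []
112 []
116 []
120 [(249, np.int64(-8), np.int64(25), np.int64(107)), (252, np.int64(-8), np.int64(22), np.int64(105)), (255, np.int64(-8), np.int64(19), np.int64(107)), (258, np.int64(-8), np.int64(16), np.int64(104))]
124 [(249, np.int64(-12), np.int64(25), np.int64(106)), (252, np.int64(-12), np.int64(22), np.int64(105)), (255, np.int64(-12), np.int64(19), np.int64(105)), (258, np.int64(-12), np.int64(16), np.int64(104)), (261, np.int64(-12), np.int64(14), np.int64(84))]
128 [(249, np.int64(-15), np.int64(25), np.int64(105)), (252, np.int64(-15), np.int64(22), np.int64(106)), (255, np.int64(-15), np.int64(19), np.int64(105)), (258, np.int64(-15), np.int64(16), np.int64(106)), (261, np.int64(-16), np.int64(14), np.int64(84))]
132 [(249, np.int64(-19), np.int64(25), np.int64(105)), (252, np.int64(-19), np.int64(22), np.int64(105)), (255, np.int64(-19), np.int64(19), np.int64(106)), (258, np.int64(-19), np.int64(16), np.int64(103)), (261, np.int64(-20), np.int64(14), np.int64(85))]
136 [(249, np.int64(-23), np.int64(25), np.int64(105)), (252, np.int6
[... 381 characters left out ...]
4), np.int64(75)), (np.int64(-39), np.int64(81), np.int64(74)), (np.int64(-40), np.int64(78), np.int64(73)), (np.int64(-40), np.int64(-80), np.int64(75)), (np.int64(-40), np.int64(-84), np.int64(74)), (np.int64(-40), np.int64(-87), np.int64(75)), (np.int64(-46), np.int64(-110), np.int64(-1)), (np.int64(-46), np.int64(-112), np.int64(0))] [(np.int64(-68), np.int64(-6), np.int64(77)), (np.int64(-10), np.int64(1), np.int64(432)), (np.int64(-72), np.int64(-6), np.int64(77)), (np.int64(-75), np.int64(-6), np.int64(76)), (np.int64(-77), np.int64(-6), np.int64(78)), (np.int64(-79), np.int64(-6), np.int64(76)), (np.int64(-86), np.int64(-6), np.int64(57)), (np.int64(-100), np.int64(-7), np.int64(0))]
```

View pics/w2c.png

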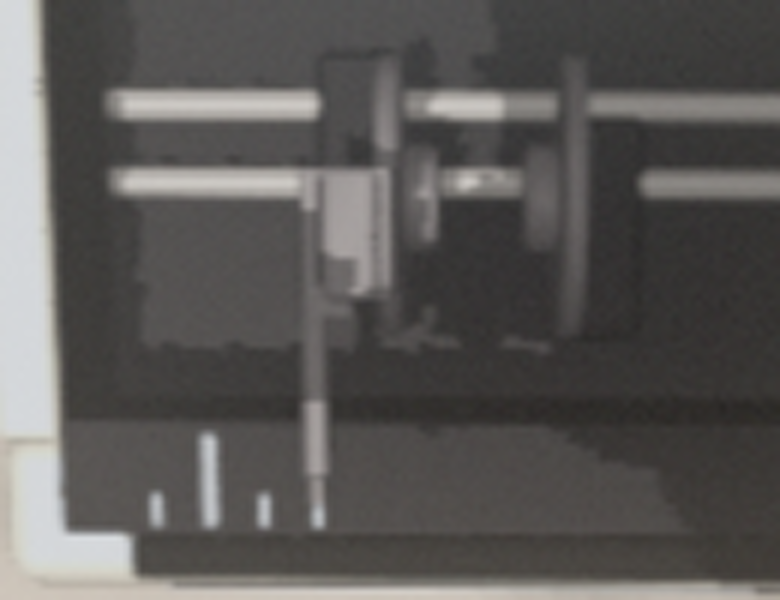

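The zoomed crop shows the long mark at crop (209,480), the pointer tip at (317,505) and the tab top at (350,230). In the printer frame the tab is at about (-15.5, 21) with its top at 105.5, matching the text. I'll tilt the tool 0.35 rad about its closing axis, so the camera side stays clear of the upright lid, and go above the tab.

Converted, 0.15 m / 0.8 = 0.1875, 0.12 m / 0.8 = 0.15, 0.35 rad / 3.1416 = 0.1114.

>>> move_arm([
  {"delta_pos": [0, -0.0125, 0], "turn": [0, 0.0541, 0], "fingers": 0.45},
  {"delta_pos": [0.025, -0.0258, 0.0375], "turn": [0, 0.1114, 0], "fingers": 0.45},
  {"delta_pos": [0.0625, -0.0258, 0.0875], "turn": [0, 0.1114, 0], "fingers": 0.45},
  {"delta_pos": [0.0763, -0.0258, 0.15], "turn": [0, 0.1114, 0], "fingers": 0.45},
  {"delta_pos": [0.0763, -0.0258, 0.1875], "turn": [0, 0.1114, 0], "fingers": 0.45},
  {"delta_pos": [0.0763, -0.0258, 0.1875], "turn": [0, 0.1114, 0], "fingers": 0.45},
  {"delta_pos": [0.0763, -0.0258, 0.1875], "turn": [0, 0.1114, 0], "fingers": 0.45},
])

```text
clock: 7.58
position: [0.4919, 0.2609, 0.1521]
ee_rot: [0.981, 0.08, 0.174, -0.015]
ft_force: [0.3, 0.4, 1.3]
grip_width: 0.545
grasp_force: 0.0
```

Run:
```python
from h import *
c=wrist("w3"); print(c["p"],Ro.from_quat(c["q"]).as_matrix().round(3).tolist())
W=cloud(c); m=(W[...,2]>.096)&(W[...,2]<.115)&(abs(W[...,0]-.492)<.025)&(abs(W[...,1]-.26)<.025)
P=W[m]; print(m.sum(),P.min(0),P.max(0),P.mean(0)); r=cv2.minAreaRect((P[:,:2]*1000).astype(np.float32)); print(r)
d=np.r_[r[0][0]/1000,r[0][1]/1000,.099]-c["p"]; print("tool delta",Ro.from_quat(c["q"]).inv().apply(d).round(4))
cv2.imwrite("pics/w3.png",c["color"][:,:,::-1])
```

```text
[0.49193695 0.2609171  0.15207477] [[0.926, 0.163, 0.339], [0.152, -0.987, 0.057], [0.344, -0.001, -0.939]]
776 [0.47969224 0.25188395 0.09694493] [0.50251471 0.26683968 0.10771813] [0.49109256 0.25937988 0.10515838]
((490.89593505859375, 259.7195129394531), (21.949220657348633, 12.710007667541504), 8.71453857421875)
tool delta [-0.0194  0.0011  0.0494]
```

View pics/w3.png

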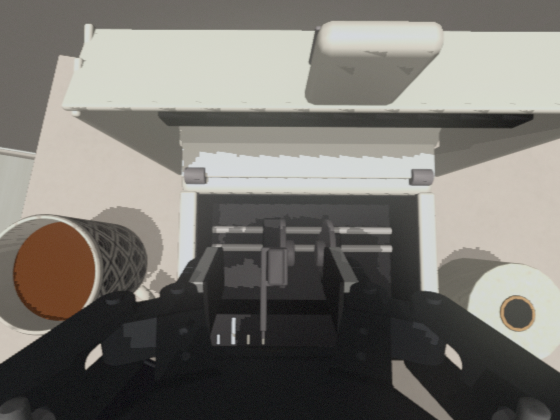

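The view shows the tab at (277,267) between the open fingers, the pointer at (263,320) and the long mark at (234,328). The tab measures 22 x 12.7 mm, centred at (0.4909,0.2597). Descending and gripping.

Converted, 0.049 m / 0.8 = 0.0613, -0.0194 m / 0.8 = -0.0243.

>>> move_arm([
  {"delta_pos": [-0.0125, 0.0013, 0.0313], "turn": [0, 0, 0], "fingers": 0.45},
  {"delta_pos": [-0.0243, 0.0013, 0.0613], "turn": [0, 0, 0], "fingers": 0.45},
  {"delta_pos": [-0.0243, 0.0013, 0.0613], "turn": [0, 0, 0], "fingers": 0.45},
  {"delta_pos": [-0.0243, 0.0013, 0.0613], "turn": [0, 0, 0], "fingers": 0.7},
  {"delta_pos": [-0.0243, 0.0013, 0.0613], "turn": [0, 0, 0], "fingers": 0.85},
  {"delta_pos": [-0.0243, 0.0013, 0.0613], "turn": [0, 0, 0], "fingers": 1},
  {"delta_pos": [-0.0243, 0.0013, 0.0613], "turn": [0, 0, 0], "fingers": 1},
  {"delta_pos": [-0.0243, 0.0013, 0.0613], "turn": [0, 0, 0], "fingers": 1},
], force=60)

```text
clock: 8.62
position: [0.4909, 0.2585, 0.0995]
ee_rot: [0.981, 0.08, 0.175, -0.014]
ft_force: [-5.8, -3.1, 11.6]
grip_width: 0.122
grasp_force: 60.7
```

Converted, -0.019 m / 0.8 = -0.0238, -0.016 m / 0.8 = -0.02.

>>> move_arm([
  {"delta_pos": [0, -0.005, 0], "turn": [0, 0, 0], "fingers": 1},
  {"delta_pos": [0, -0.01, 0], "turn": [0, 0, 0], "fingers": 1},
  {"delta_pos": [0, -0.015, 0], "turn": [0, 0, 0], "fingers": 1},
  {"delta_pos": [0, -0.02, 0], "turn": [0, 0, 0], "fingers": 1},
  {"delta_pos": [0, -0.0238, 0], "turn": [0, 0, 0], "fingers": 1},
  {"delta_pos": [0, -0.0238, 0], "turn": [0, 0, 0], "fingers": 1},
  {"delta_pos": [0, -0.0238, 0], "turn": [0, 0, 0], "fingers": 1},
])

```text
clock: 9.5
position: [0.4882, 0.2756, 0.0995]
ee_rot: [0.981, 0.079, 0.175, -0.012]
ft_force: [-6.0, -10.1, 15.9]
grip_width: 0.124
grasp_force: 61.1
```

Run:
```python
from h import *
c=wrist("w4"); print(c["p"])
g=c["color"]
cv2.imwrite("pics/w4.png",cv2.resize(g[230:420,170:350,::-1],None,fx=4,fy=3.1,interpolation=cv2.INTER_CUBIC))
```

```text
[0.48822129 0.27555123 0.099492  ]
```

View pics/w4.png

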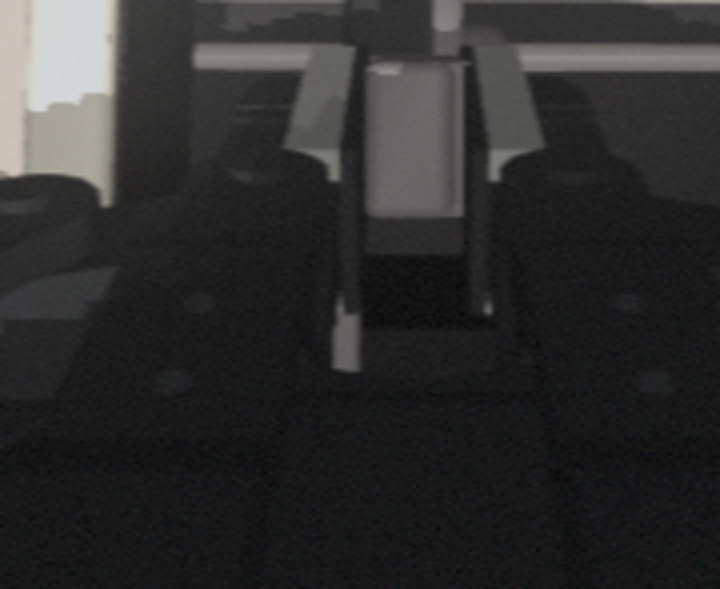

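The tab is held between the pads at crop (415,140); the marks are hidden from the wrist here. I'll compute the needed pull from the earlier views, and check the present state in the scene and top cameras.

Run:
```python
from h import *
from workcell import camera
a=np.radians(9.3);Y=np.array([-np.sin(a),np.cos(a)]);X=np.array([np.cos(a),np.sin(a)])
def cen(c,v,lo,hi):
    s=c["color"][v,lo:hi].astype(float).sum(1); s=s-np.median(s); s[s<.4*s.max()]=0; return lo+(s*np.arange(hi-lo)).sum()/s.sum()
for n,vs,ml,pl in(("w2",(164,167,170,174),(225,236),(242,254)),("w3",(322,326,330),(228,241),(257,270))):
    c=load(n)
    for v in vs:
        um,up=cen(c,v,*ml),cen(c,v,*pl); m,p=onz(c,um,v,.076),onz(c,up,v,.077)
        print(n,v,um.round(1),up.round(1),m.round(4),"gap mm",((m-p)[:2]@Y*1000).round(2))
ims=[]
mk=np.array([.4471,.2820,.076])
for n in("scene","top"):
    c=camera(n); np.savez(n+"2.npz",**c); q=c["R"]@mk+c["t"]; u,v=(q[:2]/q[2]*c["fx"]+[c["cx"],c["cy"]]).astype(int); print(n,u,v)
    ims.append(cv2.resize(c["color"][v-28:v+28,u-35:u+35,::-1],(400,320),interpolation=cv2.INTER_CUBIC))
cv2.imwrite("pics/chk.png",np.hstack(ims))
```

```text
w2 164 229.2 247.1 [0.4478 0.2823 0.076 ] gap mm 19.96
w2 167 229.2 247.3 [0.4445 0.2819 0.076 ] gap mm 20.28
w2 170 229.2 247.2 [0.4412 0.2814 0.076 ] gap mm 20.16
w2 174 229.8 247.5 [0.4368 0.2802 0.076 ] gap mm 19.91
w3 322 233.3 263.0 [0.4472 0.2818 0.076 ] gap mm 20.02
w3 326 233.3 262.9 [0.4446 0.2814 0.076 ] gap mm 20.0
w3 330 233.0 263.0 [0.442  0.2811 0.076 ] gap mm 20.18
scene 244 257
top 224 205
```

View pics/chk.png

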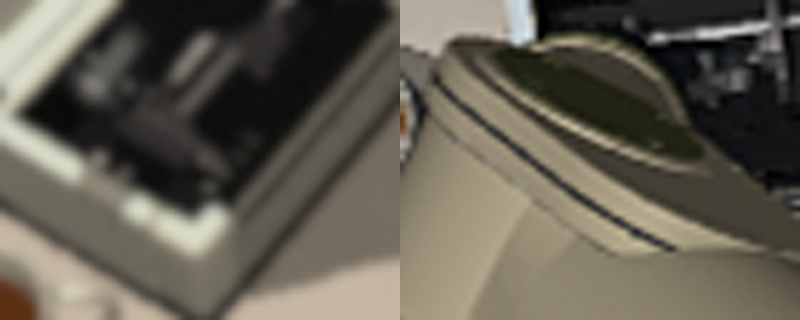

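The mark-to-pointer gap is 20.05 mm (two views). The TCP has moved 17.3 mm with the guide seated at 0 when gripped (3 N is below the 7 N preload). Pulling 2.8 mm more.

Converted, -0.0029 m / 0.8 = -0.0036, -0.0015 m / 0.8 = -0.0019.

>>> move_arm([
  {"delta_pos": [0, -0.0019, 0], "turn": [0, 0, 0], "fingers": 1},
  {"delta_pos": [0, -0.0036, 0], "turn": [0, 0, 0], "fingers": 1},
  {"delta_pos": [0, -0.0036, 0], "turn": [0, 0, 0], "fingers": 1},
  {"delta_pos": [0, -0.0036, 0], "turn": [0, 0, 0], "fingers": 1},
])

```text
clock: 10.15
position: [0.4879, 0.2782, 0.0996]
ee_rot: [0.981, 0.079, 0.175, -0.012]
ft_force: [-5.8, -12.1, 17.4]
grip_width: 0.118
grasp_force: 61.2
```

Run:
```python
from h import *
from workcell import camera,get_obs
o=get_obs(); print(o["position"],o["ft_force"],o["grasp_force"])
a=np.radians(9.3);Y=np.array([-np.sin(a),np.cos(a)])
print("pulled",(o["position"][:2]-[.4909,.2585])@Y*1000)
c=wrist("w5"); c4=load("w4"); c3=load("w3")
# local y of tab top and of left/right rim inner edges, same frame, from range cloud
for n,c in(("w3",c3),("w4",c4),("w5",c)):
    W=cloud(c); L=W[...,:2]@Y; xx=W[...,:2]@np.array([np.cos(a),np.sin(a)]); z=W[...,2]
    x0=.4918*np.cos(a)+.26*np.sin(a); y0=.26*np.cos(a)-.4918*np.sin(a)
    t=(z>.1025)&(z<.110)&(abs(xx-x0)<.009)&(L>y0-.01)&(L<y0+.03)
    rim=(abs(z-.075)<.006)&(abs(xx-x0+.0)<.03)
    l=L[rim&(L>y0+.04)&(L<y0+.075)]; r=L[rim&(L<y0-.085)&(L>y0-.12)]
    print(n,"tab",np.percentile(L[t],[2,50,98])*1000-y0*1000,"rimL",len(l),(np.percentile(l,[2,98])-y0)*1000 if len(l) else 0,"rimR",len(r),(np.percentile(r,[2,98])-y0)*1000 if len(r) else 0)
c=camera("scene"); s=c["color"][232:282,210:285,::-1]
cv2.imwrite("pics/chk2.png",cv2.convertScaleAbs(cv2.resize(s,None,fx=10,fy=10,interpolation=cv2.INTER_CUBIC),alpha=1.8))
```

```text
[0.4878722  0.27820675 0.09955624] [ -5.80513293 -12.07630114  17.41495776] 61.20033144950867
pulled 19.93702637377126
w3 tab [-6.39862426 -0.95756326  4.97439215] rimL 939 [55.03119606 67.64015091] rimR 1549 [-110.80569668  -98.47389263]
w4 tab [-0.39816239 16.12079922 27.01966142] rimL 2057 [55.11069616 67.60940993] rimR 3429 [-110.7327748   -98.11530602]
w5 tab [ 2.01634171 18.78367028 27.62594568] rimL 2093 [55.13909065 67.55194252] rimR 3463 [-110.74852885  -98.11915108]
```

View pics/chk2.png

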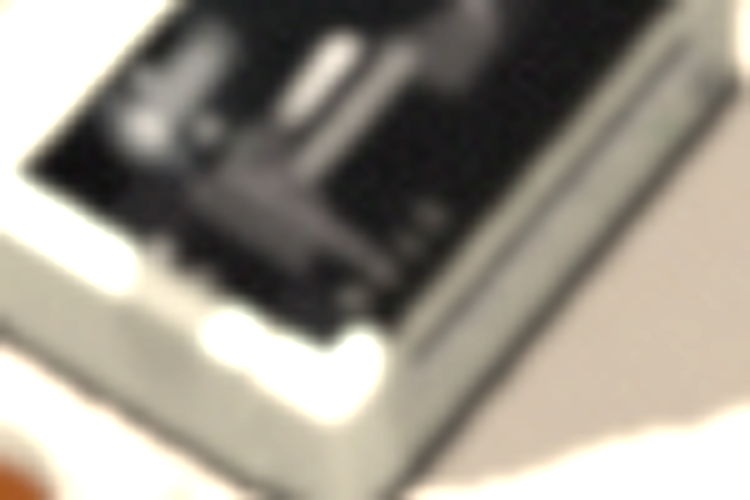

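The brightened scene crop shows the short marks at (435,212), (410,243) and (355,298). The pointer's tip ends at (385,268), over the long mark's place. The measured pull is 19.9 mm. I'll check the lid and hand in.

Run:
```python
from h import *
from workcell import hand_in
c=load("w5"); W=cloud(c); m=(W[...,2]>.17)&(W[...,2]<.26)&(W[...,0]>.53); P=W[m]; a=np.radians(9.3)
x=P[:,0]*np.cos(a)+P[:,1]*np.sin(a); print(m.sum(),P[:,2].max(),x.min(),np.median(x),.5559*np.cos(a)+.2492*np.sin(a))
if P[:,2].max()>.2: print(hand_in())
```

```text
14471 0.1958271248429672 0.5816240139735275 0.5834091834789575 0.5888647649695017
```

The lid's inner face lies in a vertical plane at the hinge. Its top is only outside this view, so it is upright.

```bash
python3 -c "
from workcell import hand_in
print(hand_in())"
```

```text
the job is handed in; nothing more can be done
None
```

The lid is open and standing upright on its own, and the left guide is pulled about 20 mm so its pointer is at the long mark and still held there; the job was handed in after about 10 s of robot time, with no verdict returned.

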